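# Nest the milk pans in the rack with their handles fanned

## Task

Put the three steel milk pans away as one nest in the blue rack: the medium pan inside the large one, which stays where it stands, and the small pan inside the medium one, each sitting flat and fully home. Fan the handles: the medium pan's handle about 45 degrees round from the large one's, and the small one's about 45 degrees further round the same way (clockwise or anticlockwise as you like). Set the pans down without dropping them, and leave the glasses and everything else on the counter where they are.

Things in the scene. Friction and masses are not known exactly. Their poses are not given: they have to be found in the camera images.
- rack: blue plastic dish rack fixed to the counter, a low open tray 320 x 300 mm (x, y), rim 50 mm above the counter, floor 10 mm above the counter; origin under its centre
- pan_l_center (a point): the large round stainless steel saucepan, one straight handle along its own +x. Outside 120 mm across at the base, 132 mm at the rim, 56 mm high to the rim, about 300 g; floor 4 mm, wall 3 mm. This point: on its axis, half-way up (28 mm above its underside); z up, x along the handle. It stands loose on the rack's floor, its handle over the rack's edge
- pan_l_grip (a point): handle of the large pan: it kicks up 45 degrees from just under the rim to a level bar, 14 mm wide, 12 mm thick, centre line 20 mm above the rim, far end 135 mm from the pan's axis. This point: on the bar's centre line, 100 mm from the pan's axis; x along the handle, outward
- pan_m_center (a point): the medium round stainless steel saucepan, one straight handle along its own +x. Outside 86 mm across at the base, 96 mm at the rim, 52 mm high to the rim, about 200 g; floor 4 mm, wall 3 mm. This point: on its axis, half-way up (26 mm above its underside); z up, x along the handle. It stands on the counter
- pan_m_grip (a point): handle of the medium pan: it kicks up 45 degrees from just under the rim to a level bar, 14 mm wide, 12 mm thick, centre line 20 mm above the rim, far end 135 mm from the pan's axis. This point: on the bar's centre line, 100 mm from the pan's axis; x along the handle, outward
- pan_s_center (a point): the small round stainless steel saucepan, one straight handle along its own +x. Outside 56 mm across at the base, 64 mm at the rim, 48 mm high to the rim, about 130 g; floor 4 mm, wall 3 mm. This point: on its axis, half-way up (24 mm above its underside); z up, x along the handle. It stands on the counter
- pan_s_grip (a point): handle of the small pan: it kicks up 45 degrees from just under the rim to a level bar, 14 mm wide, 12 mm thick, centre line 20 mm above the rim, far end 135 mm from the pan's axis. This point: on the bar's centre line, 100 mm from the pan's axis; x along the handle, outward
- glass0_center (a point): clear drinking glass standing upside down in the rack (72 mm across, 92 mm high); this point: its centre, half-way up. Bystander
- glass1_center (a point): clear drinking glass standing upside down in the rack (72 mm across, 92 mm high); this point: its centre, half-way up. Bystander
- glass2_center (a point): clear drinking glass standing upside down in the rack (72 mm across, 92 mm high); this point: its centre, half-way up. Bystander
- spoon_center (a point): steel spoon, 150 mm long, lying on the counter along its x; this point: its middle. Bystander
- sugar_center (a point): glass jar with a steel cap, 70 mm across, 100 mm high; this point: half-way up. Bystander

How it is judged (in metres and radians):
At the end, for the whole second after the job is handed in: Medium pan on the large pan's floor, small on the medium's (within 3 mm of fully down, tilt under 4 degrees); medium handle 25 to 65 degrees round from the large one's, small handle 25 to 65 further the same way; large pan upright within 30 mm of its place; all at rest (z of pan_m_center in the frame of pan_l_center between -0.003 and 0.005 m and horizontal distance between pan_m_center and pan_l_center below 0.019 m and angle between each of pan_m_center, pan_s_center's own z axis and vertical below 0.07 rad and z of pan_s_center in the frame of pan_m_center between -0.003 and 0.005 m and horizontal distance between pan_s_center and pan_m_center below 0.017 m and ((angle between the x axis of pan_m_center and the x axis of pan_l_center, either way round between 0.436 and 1.134 rad and x of pan_m_grip in the frame of pan_l_center above 0.015 m and y of pan_m_grip in the frame of pan_l_center above 0.02 m and angle between the x axis of pan_s_center and the x axis of pan_m_center, either way round between 0.436 and 1.134 rad and x of pan_s_grip in the frame of pan_m_center above 0.015 m and y of pan_s_grip in the frame of pan_m_center above 0.02 m) or (angle between the x axis of pan_m_center and the x axis of pan_l_center, either way round between 0.436 and 1.134 rad and x of pan_m_grip in the frame of pan_l_center above 0.015 m and y of pan_m_grip in the frame of pan_l_center below -0.02 m and angle between the x axis of pan_s_center and the x axis of pan_m_center, either way round between 0.436 and 1.134 rad and x of pan_s_grip in the frame of pan_m_center above 0.015 m and y of pan_s_grip in the frame of pan_m_center below -0.02 m)) and angle between pan_l_center's own z axis and vertical below 0.05 rad and distance of pan_l_center from where it was at the start of the episode below 0.03 m and linear speed of each of pan_l, pan_m, pan_s below 0.02 m/s); the robot touches nothing.
It fails at once if a glass in the rack is pushed more than 30 mm from its place or tipped over (distance of any of glass0_center, glass1_center, glass2_center from where it was at the start of the episode above 0.03 m).
It fails at once if the spoon or the jar is pushed more than 30 mm from its place or tipped over (distance of any of spoon_center, sugar_center from where it was at the start of the episode above 0.03 m).
It fails at once if a pan is dropped (more than about 30 mm of free fall) ((contact force between anything else and pan_m below 0.01 N and linear speed of pan_m above 0.75 m/s) or (contact force between anything else and pan_s below 0.01 N and linear speed of pan_s above 0.75 m/s)).
It also fails if it takes over 64 s, if anything falls off the work surface, if the arm or the gripper's body presses on something with over 40 N, if the wrist force passes 120 N, or if a joint passes its speed limit or range.

## Robot

A 7-joint arm with a two-finger parallel gripper is mounted at the origin on the work surface. World frame = base frame: x ahead of the robot, y to its left, z up, the work surface at z = 0. Lengths are in mm, angles in rad, forces in N, time in s.
With the tool pointing down it reaches from about 400 to 875 mm from the base axis. Payload 4.4 kg.
Tool frame: the origin (TCP) lies at the very end of the fingers, on their centre line; the grasp point (between the pads) lies 19 mm behind it; z points along the fingers, y is the line along which they close (so a half turn about z gives the same grasp; the last joint's range is limited). The gripper opens to 85 mm and grips with 20 to 120 N. Pads are 22 mm wide; open, the fingers measure 114 mm over their backs; the gripper's body (76 mm by 85 mm) begins 54 mm behind the grasp point. The pads swing forward as they close: fully open they stand 13 mm farther back than shut.
Start: joints at [-1.273, 0.628, 0.038, 1.517, -0.027, 0.996, -0.02], TCP at [231.266, 607.482, 231.313] pointing down, gripper open.
Joint ranges: [-3.06, 3.06], [-0.37, 2.12], [-1.25, 1.32], [0.18, 2.47], [-1.1, 4.24], [0.23, 1.98], [-2.94, 2.94]. Speed limits (rad/s): [2.57, 2.57, 3.14, 3.14, 3.14, 3.14, 3.14].

## Interface

Orientations are given as [roll, pitch, yaw] about the fixed x, y, z axes, in that order (R = Rz(yaw) Ry(pitch) Rx(roll)).
In Python, from cell import read_state, get_image, camera_info, finish_job gives the robot as it stands.
- The arm moves only by the tool play_rows, never from a script. Its argument "deltas" is one flat list of numbers, 7 for each row, row after row: the shift along the tool's x, y, z in mm, then the turn, a rotation vector about the tool's x, y, z in rad, then the opening, from 0 (shut) to 1 (fully open). In form: [dx, dy, dz, ax, ay, az, grip, dx, dy, dz, ax, ay, az, grip, ...]. A call has 1 to 10 rows; each row is the pose to reach, as a shift and turn from the pose commanded when the call began, along the tool's axes at that moment; what a row does not reach only later rows make up. A row lasts 1/8 s, in which the tool goes at most 62.5 mm and 10.7 degrees, less where a joint would pass 70% of its speed; a pose out of reach is approached as far as the arm can. A call with a gripper value outside its range is refused whole. The fingers move at their own pace and stop on an object; the grip force is fixed at half the most. Time passes only in rows, so rows that repeat a pose let the fingers close. It gives the time, the measured TCP pose, the force, the opening and the grip force at its end, in the units of the state.
- read_state(): the state, without advancing time (a new reading comes with each control period).
- get_image(name): name is "scene" or "top" or "wrist"; returns the picture (400x640x3 uint8, red, green, blue); there is no depth.
- camera_info(name): a dict with "fx", "fy", "cx", "cy" (pixels), "distortion" ([k1, k2, p1, p2, k3] as OpenCV has them; the pictures are not rectified), "T" (4x4, takes a point from camera to world coordinates). Camera axes: x right, y down, z forward; pixel columns grow to the right and rows downward; lengths in mm; the calibration is good to about 2 mm. A picture is of the moment at which its call begins: read the wrist's pose just before it. camera_info takes no time and is no camera call; for the wrist camera it gives the pose at the moment of the call.
- finish_job(): hands the job in; it is judged then, once.
The state is a dict: "clock": time; "qpos": joint angles; "qd": joint speeds; "tau": joint torques, N m; "eef_pos": TCP position; "tool_rot": TCP orientation; "force": force on the tool from outside, world axes, zero at the start; "torque": the same for the moment, N m; "width": finger opening in mm; "gripper_force": force on a finger pad.
Only numpy, scipy, OpenCV 4.12 (cv2) and the standard library are available. Lean on these libraries where they do the work, as an engineer would, in place of code of your own. Each camera call takes 0.05 s, during which the arm holds its last target. There are 200 camera calls.

## Working session

There is one attempt and no reset: what is moved stays moved. The work goes in short steps, Python scripts to look and compute and a tool call to move; the robot and the scene stay as the last step left them, time stands still between calls to the robot, and variables do not carry over. Pictures are saved under pics/ and viewed, at most 11 in all, crops included, and the job is handed in when it is done.

Besides the shell and the picture viewer there is one more tool, called after ">>>" in YAML: its name, and indented under it one key for each argument. play_rows: Moves the arm, as the interface text tells. Its arguments: {"type":"object","properties":{"deltas":{"type":"array"}},"required":["deltas"]}

```bash
mkdir -p pics; ls; python3 - <<'E'
from cell import *
import cv2
s=read_state();print(s)
for n in("top","scene"):
    i=camera_info(n);print(n,i)
    cv2.imwrite(f"pics/{n}0.png",cv2.cvtColor(get_image(n),cv2.COLOR_RGB2BGR))
E
```

```text
pics
{'clock': 0.0, 'qpos': array([-1.27281359,  0.62933514,  0.0384201 ,  1.51837941, -0.02702813,
        0.9963071 , -0.01998035]), 'qd': array([ 0.00080354,  0.00099306,  0.00137608, -0.00034253,  0.00010532,
        0.00074525, -0.00032728]), 'tau': array([-4.56066446e-04, -5.63412380e+01,  1.22609474e+00, -1.93442738e+01,
        1.10578258e-02,  1.06927310e-02, -2.70627305e-05]), 'eef_pos': array([231.00569763, 606.88749329, 230.39216049]), 'tool_rot': array([-3.13968050e+00, -1.14481662e-05,  2.77783167e+00]), 'force': array([-0.90326234,  1.30030642, -0.32331897]), 'torque': array([ 0.06077158,  0.00566149, -0.07572575]), 'gripper_force': 0.0, 'width': 85.3006551624008}
top {'fx': 459.9553984677007, 'fy': 459.9553984677007, 'cx': 313.2345798110543, 'cy': 203.52196016025678, 'distortion': array([-0.0779607,  0.       ,  0.       ,  0.       ,  0.       ]), 'T': array([[ 4.92301260e-02, -9.70294036e-01,  2.36866794e-01,
         3.38614581e+02],
       [-9.98768009e-01, -4.93048946e-02,  5.61171862e-03,
        -4.39911107e+01],
       [ 6.23367518e-03, -2.36851242e-01, -9.71525929e-01,
         1.16693318e+03],
       [ 0.00000000e+00,  0.00000000e+00,  0.00000000e+00,
         1.00000000e+00]])}
scene {'fx': 399.93245131131016, 'fy': 399.93245131131016, 'cx': 320.5654915370932, 'cy': 203.3656001096489, 'distortion': array([-0.07479379,  0.        ,  0.        ,  0.        ,  0.        ]), 'T': array([[ 8.39545766e-01,  4.35174309e-01, -3.25247949e-01,
         9.43997124e+02],
       [ 5.43052371e-01, -6.89849310e-01,  4.78750512e-01,
        -5.72066939e+02],
       [-1.60321498e-02, -5.78559635e-01, -8.15482507e-01,
         9.70472259e+02],
       [ 0.00000000e+00,  0.00000000e+00,  0.00000000e+00,
         1.00000000e+00]])}
```

View pics/top0.png

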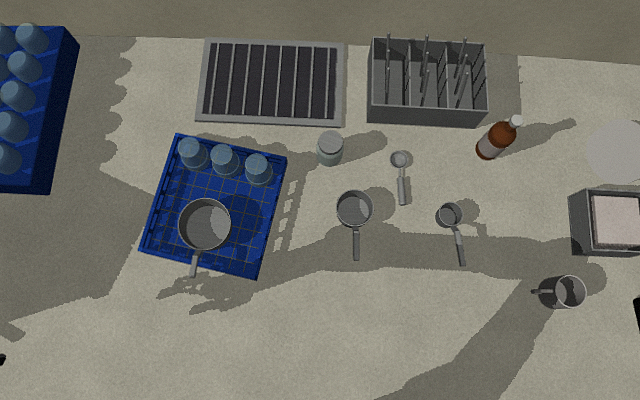

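View pics/scene0.png

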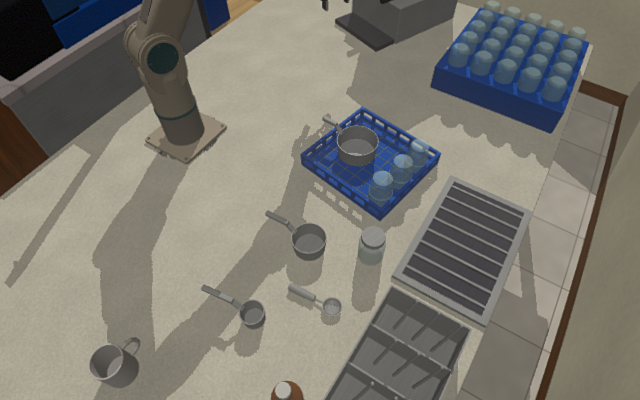

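```bash
python3 - <<'E'
import cv2
a=cv2.imread("pics/top0.png")
for n,(x0,y0,x1,y1,k) in {"c1":(150,180,300,292,5),"c2":(330,180,480,270,5)}.items():
    c=cv2.resize(a[y0:y1,x0:x1],None,fx=k,fy=k,interpolation=cv2.INTER_CUBIC)
    for v in range(x0,x1,10): cv2.line(c,((v-x0)*k,0),((v-x0)*k,8 if v%50 else 20),(0,255,255),1)
    for v in range(y0,y1,10): cv2.line(c,(0,(v-y0)*k),(8 if v%50 else 20,(v-y0)*k),(0,255,255),1)
    cv2.imwrite(f"pics/{n}.png",c)
E
```

```text
(no output)
```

View pics/c1.png

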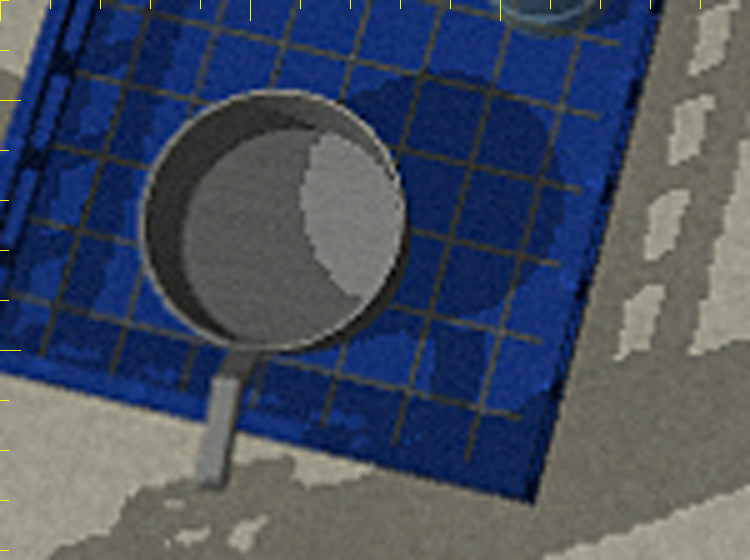

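View pics/c2.png

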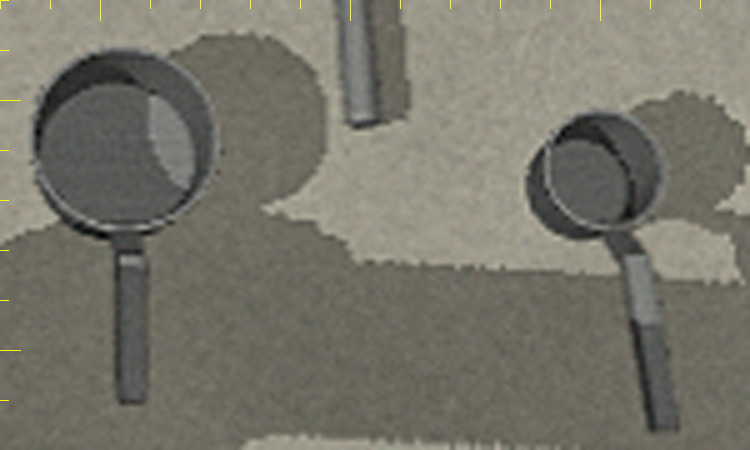

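```bash
cat > h.py <<'E'
import numpy as np, cv2
from cell import *
from scipy.spatial.transform import Rotation as R
def ray(cam,px,z,info=None):
    i=info or camera_info(cam); K=np.array([[i['fx'],0,i['cx']],[0,i['fy'],i['cy']],[0,0,1]])
    u=cv2.undistortPoints(np.array([[px]],float),K,i['distortion'])[0,0]
    T=i['T']; d=T[:3,:3]@[u[0],u[1],1]; return T[:3,3]+d*(z-T[2,3])/d[2]
def proj(cam,P,info=None):
    i=info or camera_info(cam); K=np.array([[i['fx'],0,i['cx']],[0,i['fy'],i['cy']],[0,0,1]])
    Ti=np.linalg.inv(i['T']); return cv2.projectPoints(np.atleast_2d(np.array(P,float)),cv2.Rodrigues(Ti[:3,:3])[0],Ti[:3,3],K,i['distortion'])[0][:,0]
def delta(pos,yaw,roll=np.pi,pitch=0.):
    "tool-frame shift and turn from the present pose to a target"
    s=read_state(); A=R.from_euler('xyz',s['tool_rot']); B=R.from_euler('xyz',[roll,pitch,yaw])
    return A.inv().apply(np.array(pos)-s['eef_pos']).round(1),(A.inv()*B).as_rotvec().round(3)
E
python3 - <<'E'
from h import *
f=lambda x,y,x0,y0:((x+.5)/5-.5+x0,(y+.5)/5-.5+y0)
for n,c,k,e,H,o in [("L",(274,220),(227,378),(212,483),66,(150,180)),("M",(126,141),(132,255),(132,401),52,(330,180)),("S",(604.5,170),(637,255),(663,428),48,(330,180))]:
    C=ray("top",f(*c,*o),H);E=ray("top",f(*e,*o),H+26);k=ray("top",f(*k,*o),H+26)
    d=E-C;d2=E-k
    print(n,C.round(1),E.round(1),np.hypot(*d[:2]).round(1),np.degrees(np.arctan2(d[1],d[0])).round(1),np.degrees(np.arctan2(d2[1],d2[0])).round(1))
for p,z in [((190,141),102),((224,147),102),((256,158),102),((330,138),100)]: print(ray("top",p,z).round())
for p in [(176,134),(287,157),(256,280),(138,250)]: print(ray("top",p,50).round())
E
```

```text
L [543.1 225.7  66. ] [412.3 235.7  92. ] 131.1 175.6 177.8
M [ 604.7 -141.6   52. ] [ 472.  -145.8   78. ] 132.8 -178.2 -178.4
S [ 602.9 -383.3   48. ] [ 471.3 -401.6   74. ] 132.9 -172.1 -172.6
[742. 275. 102.]
[730. 189. 102.]
[706. 108. 102.]
[768. -71. 100.]
[780. 330.  50.]
[730.  36.  50.]
[415.  91.  50.]
[471. 388.  50.]
```

```bash
python3 - <<'E'
from h import *
print(delta([440,350,230],1.40)); print(delta([514,-144.5,150],.03))
E
```

```text
(array([-286.7, -165.8,    0.8]), array([-1.000e-03,  1.000e-03,  1.378e+00]))
(array([-531.8, -601.5,   81.5]), array([-0.000e+00,  2.000e-03,  2.748e+00]))
```

>>> play_rows:
  deltas: [-32, -18, 0, 0, 0, 0.15, 1, -64, -37, 0, 0, 0, 0.31, 1, -96, -55, 0, 0, 0, 0.46, 1, -128, -74, 0, 0, 0, 0.61, 1, -160, -92, 0, 0, 0, 0.77, 1, -192, -110, 0, 0, 0, 0.92, 1, -224, -129, 0, 0, 0, 1.07, 1, -256, -148, 0, 0, 0, 1.22, 1, -287, -166, 0, 0, 0, 1.378, 1, -287, -166, 0, 0, 0, 1.378, 1]

```text
clock: 1.35
eef_pos: [442.5, 346.9, 231.2]
tool_rot: [3.14, 0.002, 1.394]
force: [-0.9, 0.7, -0.1]
width: 85.3
gripper_force: 0.0
```

```bash
python3 - <<'E'
from h import *
print(read_state()['eef_pos'],read_state()['tool_rot'],read_state()['qpos'].round(2));print(delta([516,-144.5,150],.03))
E
```

```text
[442.49668729 346.89621648 231.24716988] [3.14011811e+00 1.86759506e-03 1.39351280e+00] [-1.    0.53  0.43  1.77 -0.27  0.89 -0.63]
(array([-470.6,  158.9,   82.4]), array([3.000e-03, 1.000e-03, 1.364e+00]))
```

>>> play_rows:
  deltas: [-50, 17, 8, 0, 0, 0.15, 1, -102, 34, 18, 0, 0, 0.3, 1, -154, 52, 27, 0, 0, 0.45, 1, -206, 70, 36, 0, 0, 0.6, 1, -258, 87, 45, 0, 0, 0.75, 1, -310, 105, 54, 0, 0, 0.9, 1, -362, 122, 63, 0, 0, 1.05, 1, -414, 140, 72, 0, 0, 1.2, 1, -471, 159, 82, 0, 0, 1.364, 1, -471, 159, 82, 0, 0, 1.364, 1]

```text
clock: 2.6
eef_pos: [516.7, -146.0, 148.8]
tool_rot: [3.138, 0.0, 0.029]
force: [-1.5, 0.3, 0.2]
width: 85.3
gripper_force: 0.0
```

```bash
python3 - <<'E'
from h import *
s=read_state();print(s['qpos'].round(2)); i=camera_info("wrist"); 
a=cv2.cvtColor(get_image("wrist"),cv2.COLOR_RGB2BGR)
s=read_state();print(s['eef_pos'],s['tool_rot'])
cv2.imwrite("pics/w1.png",a); np.save("w1.npy",i,allow_pickle=True)
print(proj("wrist",[[516,-144.5,78],[472,-145.8,78],[604.7,-141.6,52]],i))
E
```

```text
[-0.21  0.68  0.69  1.93 -0.62  0.75 -0.71]
[ 516.55743736 -142.41768966  148.65796944] [3.14125714e+00 1.23359930e-03 3.38311710e-02]
[[324.26543772 217.05506793]
 [324.39020475 278.77245266]
 [323.59702271  71.77727272]]
```

View pics/w1.png

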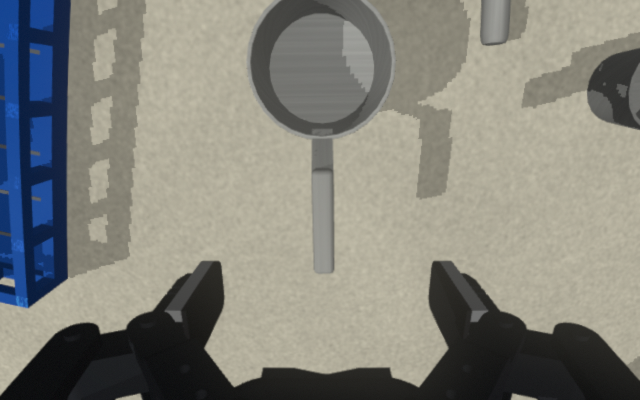

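```bash
python3 - <<'E'
from h import *
i=camera_info("wrist")
s=read_state();print(s['eef_pos'],s['tool_rot'])
print(ray("wrist",(323.5,271),78,np.load("w1.npy",allow_pickle=True).item()),ray("wrist",(321,66),52,np.load("w1.npy",allow_pickle=True).item()))
print(delta([519,-143.5,52],.03))
E
```

```text
[ 516.55743736 -142.41768966  148.65796944] [3.14125714e+00 1.23359930e-03 3.38311710e-02]
[ 477.81935454 -145.04452498   78.        ] [ 608.14851883 -139.85761249   52.        ]
(array([ 2.5,  1.1, 96.7]), array([0.   , 0.001, 0.004]))
```

>>> play_rows:
  deltas: [2.5, 1, 25, 0, 0, 0, 1, 2.5, 1, 55, 0, 0, 0, 1, 2.5, 1, 80, 0, 0, 0, 1, 2.5, 1, 92, 0, 0, 0, 1, 2.5, 1, 97, 0, 0, 0, 1, 2.5, 1, 97, 0, 0, 0, 0.5, 2.5, 1, 97, 0, 0, 0, 0, 2.5, 1, 97, 0, 0, 0, 0, 2.5, 1, 97, 0, 0, 0, 0, 2.5, 1, 97, 0, 0, 0, 0]

```text
clock: 3.9
eef_pos: [519.7, -142.1, 52.7]
tool_rot: [3.141, -0.001, 0.036]
force: [-1.0, 0.9, 3.2]
width: 12.8
gripper_force: 59.9
```

>>> play_rows:
  deltas: [0, 0, 0, 0, 0, 0, 0, 0, 0, 0, 0, 0, 0, 0, 0, 0, 0, 0, 0, 0, 0]

```text
clock: 4.28
eef_pos: [519.5, -142.1, 52.5]
tool_rot: [3.141, -0.0, 0.036]
force: [-0.9, -0.2, 5.4]
width: 12.8
gripper_force: 60.2
```

>>> play_rows:
  deltas: [0, 0, -5, 0, 0, 0, 0, 0, 0, -15, 0, 0, 0, 0, 0, 0, -32, 0, 0, 0, 0, 0, 0, -52, 0, 0, 0, 0, 0, 0, -72, 0, 0, 0, 0, 0, 0, -92, 0, 0, 0, 0, 0, 0, -106, 0, 0, 0, 0, 0, 0, -112, 0, 0, 0, 0, 0, 0, -112, 0, 0, 0, 0, 0, 0, -112, 0, 0, 0, 0]

```text
clock: 5.52
eef_pos: [519.0, -141.6, 163.7]
tool_rot: [-3.141, 0.001, 0.036]
force: [0.1, 1.0, -2.8]
width: 13.0
gripper_force: 59.2
```

```bash
python3 - <<'E'
from h import *
s=read_state();i=camera_info("wrist"); 
a=cv2.cvtColor(get_image("wrist"),cv2.COLOR_RGB2BGR);b=cv2.cvtColor(get_image("scene"),cv2.COLOR_RGB2BGR)
print(s['eef_pos'],s['tool_rot'],s['force'],s['torque'])
c=cv2.resize(b[120:340,180:420],None,fx=1.9,fy=1.9)
o=np.zeros((420,800,3),np.uint8);w=cv2.resize(a[:300,200:450],None,fx=1.36,fy=1.36);o[:w.shape[0],:w.shape[1]]=w;o[:c.shape[0],342:342+c.shape[1]]=c[:,:458]
cv2.imwrite("pics/lift.png",o)
E
```

```text
[ 519.00192424 -141.62153866  163.6995292 ] [-3.14116979e+00  1.26962250e-03  3.58204606e-02] [ 0.13303441  0.99862281 -2.75310898] [0.02351823 0.18309683 0.0919066 ]
```

View pics/lift.png

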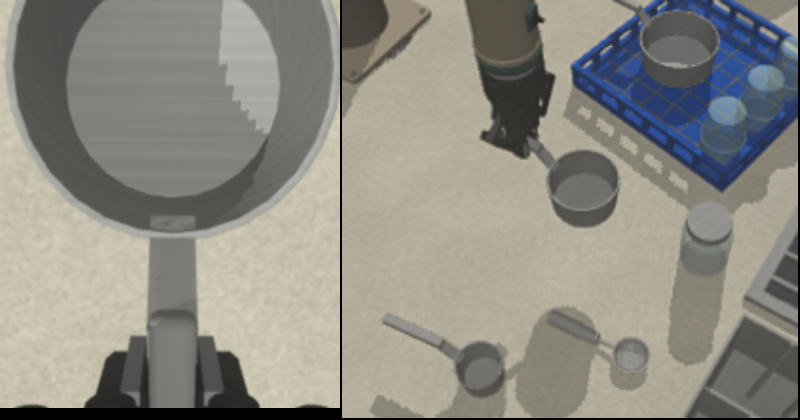

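```bash
python3 - <<'E'
from h import *
s=read_state(); i=camera_info("wrist");z=s['eef_pos'][2]-1
print(s['eef_pos'],[ray("wrist",p,z,i).round(1) for p in[(325.7,174.5),(203.7,45),(447.8,45)]])
print(delta([479,167,s['eef_pos'][2]],.733))
E
```

```text
[ 519.05520709 -141.76030159  163.67891323] [array([ 561.7, -139.3,  162.7]), array([610. , -91.8, 162.7]), array([ 613.3, -183.4,  162.7])]
(array([-2.9e+01, -3.1e+02,  1.0e-01]), array([-0.001,  0.001, -0.697]))
```

>>> play_rows:
  deltas: [-1, -12, 0, 0, 0, -0.03, 0, -4, -42, 0, 0, 0, -0.1, 0, -8, -84, 0, 0, 0, -0.19, 0, -12, -130, 0, 0, 0, -0.3, 0, -16, -178, 0, 0, 0, -0.41, 0, -21, -226, 0, 0, 0, -0.52, 0, -25, -268, 0, 0, 0, -0.61, 0, -28, -298, 0, 0, 0, -0.67, 0, -29, -310, 0, 0, 0, -0.697, 0, -29, -310, 0, 0, 0, -0.697, 0]

```text
clock: 6.88
eef_pos: [479.1, 167.2, 164.2]
tool_rot: [3.142, 0.0, 0.734]
force: [0.6, -0.9, -2.7]
width: 12.7
gripper_force: 59.2
```

>>> play_rows:
  deltas: [0, 0, 0, 0, 0, 0, 0, 0, 0, 0, 0, 0, 0, 0]

```text
clock: 7.12
eef_pos: [479.7, 165.3, 164.4]
tool_rot: [3.141, 0.0, 0.73]
force: [0.1, -0.7, -2.6]
width: 12.8
gripper_force: 59.1
```

```bash
python3 - <<'E'
from h import *
s=read_state(); print(s['eef_pos'],s['tool_rot'],s['force'])
a=cv2.cvtColor(get_image("top"),cv2.COLOR_RGB2BGR);b=cv2.cvtColor(get_image("wrist"),cv2.COLOR_RGB2BGR)
o=np.zeros((400,800,3),np.uint8);o[:,:400]=cv2.resize(a[160:290,140:270],(400,400));o[:,400:]=b[:,120:520]
cv2.imwrite("pics/over.png",o)
E
```

```text
[479.69109742 165.32413108 164.38610536] [3.14102731e+00 3.00970769e-04 7.30022894e-01] [ 0.07955717 -0.65478651 -2.62238946]
```

View pics/over.png

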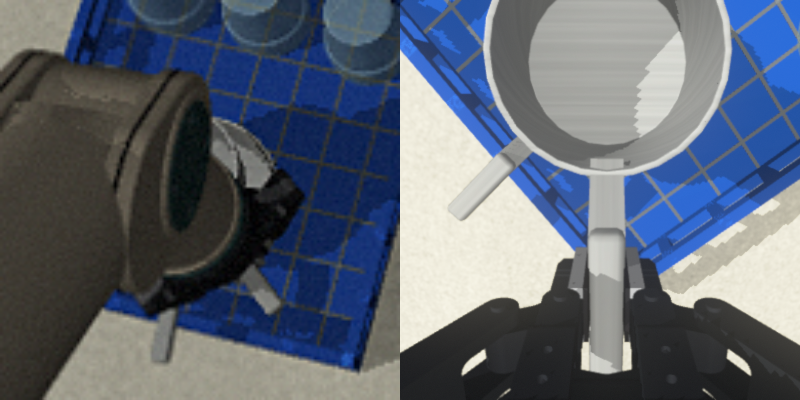

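```bash
python3 - <<'E'
from h import *
e=ray("wrist",(180,213),92);k=ray("wrist",(230,155),92);d=k-e;print(e,k,np.degrees(np.arctan2(-d[1],-d[0])))
u=np.array([np.cos(np.radians(177)),np.sin(np.radians(177))]);print(e[:2]-133*u)
print(delta([479,167,64],.733))
E
```

```text
[418.407896   236.77439147  92.        ] [469.81229738 235.40475714  92.        ] 178.47375512202953
[551.22562413 229.81370929]
(array([  0.4,  -1.3, 100.3]), array([ 0.   ,  0.   , -0.002]))
```

>>> play_rows:
  deltas: [3, -1, 8, 0, 0, 0, 0, 3, -1, 25, 0, 0, 0, 0, 3, -1, 42, 0, 0, 0, 0, 3, -1, 58, 0, 0, 0, 0, 3, -1, 72, 0, 0, 0, 0, 3, -1, 82, 0, 0, 0, 0, 3, -1, 89, 0, 0, 0, 0, 3, -1, 93, 0, 0, 0, 0, 3, -1, 94, 0, 0, 0, 0, 3, -1, 94, 0, 0, 0, 0]

```text
clock: 8.48
eef_pos: [481.1, 169.7, 70.5]
tool_rot: [3.141, -0.0, 0.733]
force: [0.1, 0.1, -3.0]
width: 12.9
gripper_force: 59.2
```

>>> play_rows:
  deltas: [0, 0, 1, 0, 0, 0, 0, 0, 0, 2, 0, 0, 0, 0, 0, 0, 3, 0, 0, 0, 0, 0, 0, 3, 0, 0, 0, 0]

```text
clock: 8.98
eef_pos: [481.0, 169.6, 67.3]
tool_rot: [-3.142, -0.0, 0.733]
force: [0.0, 0.2, -1.4]
width: 12.8
gripper_force: 59.3
```

Near contact; nudge down a little more.

>>> play_rows:
  deltas: [0, 0, 0.7, 0, 0, 0, 0, 0, 0, 1.2, 0, 0, 0, 0, 0, 0, 1.2, 0, 0, 0, 0]

```text
clock: 9.35
eef_pos: [480.8, 169.4, 66.7]
tool_rot: [-3.141, -0.0, 0.732]
force: [-2.5, -0.7, 5.8]
width: 12.9
gripper_force: 60.4
```

>>> play_rows:
  deltas: [0, 0, 0, 0, 0, 0, 0.3, 0, 0, 0, 0, 0, 0, 0.4, 0, 0, 0, 0, 0, 0, 0.4, 0, 0, -10, 0, 0, 0, 0.4, 0, 0, -35, 0, 0, 0, 0.4, 0, 0, -65, 0, 0, 0, 0.6, 0, 0, -95, 0, 0, 0, 1, 0, 0, -115, 0, 0, 0, 1, 0, 0, -115, 0, 0, 0, 1]

```text
clock: 10.48
eef_pos: [482.0, 170.0, 182.8]
tool_rot: [3.141, -0.004, 0.733]
force: [0.2, 0.1, -0.8]
width: 85.2
gripper_force: 0.0
```

```bash
python3 - <<'E'
from h import *
s=read_state(); print(s['eef_pos'],s['qpos'].round(2))
b=cv2.cvtColor(get_image("wrist"),cv2.COLOR_RGB2BGR);np.save("w2.npy",camera_info("wrist"))
cv2.imwrite("pics/m_in.png",b)
# small pan: grip r=92, handle -172.3
h=np.radians(-172.3);C=np.array([605,-382.5]);g=C+90*np.array([np.cos(h),np.sin(h)]);print(g);print(delta([g[0],g[1],150],np.radians(7.7)))
E
```

```text
[481.99058992 169.96065621 182.82156802] [-0.79  0.56  0.59  1.97 -0.46  0.74 -0.77]
[ 515.81151203 -394.55875669]
(array([-352. ,  442.7,   31.3]), array([-0.   , -0.001,  0.599]))
```

View pics/m_in.png

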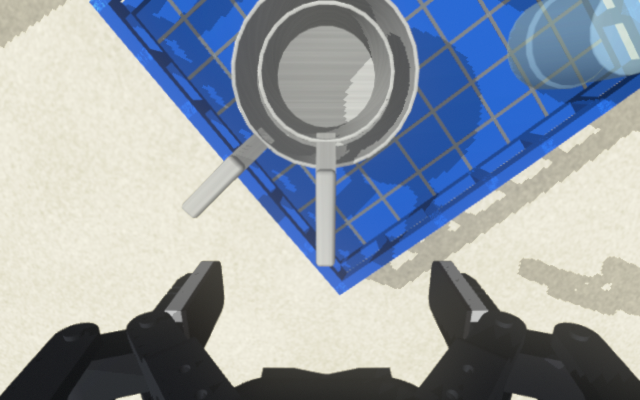

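>>> play_rows:
  deltas: [-18, 22, 2, 0, 0, 0.03, 1, -55, 70, 5, 0, 0, 0.1, 1, -92, 116, 8, 0, 0, 0.17, 1, -130, 163, 11, 0, 0, 0.24, 1, -167, 210, 15, 0, 0, 0.31, 1, -204, 257, 18, 0, 0, 0.37, 1, -241, 304, 21, 0, 0, 0.43, 1, -279, 351, 24, 0, 0, 0.5, 1, -316, 398, 28, 0, 0, 0.56, 1, -352, 443, 31, 0, 0, 0.599, 1]

```text
clock: 11.78
eef_pos: [515.0, -396.5, 148.4]
tool_rot: [-3.14, 0.001, 0.132]
force: [0.6, 0.6, -0.2]
width: 85.5
gripper_force: 0.0
```

>>> play_rows:
  deltas: [0, 0, 0, 0, 0, 0, 1, 0, 0, 0, 0, 0, 0, 1, 0, 0, 0, 0, 0, 0, 1]

```text
clock: 12.15
eef_pos: [516.1, -392.9, 149.4]
tool_rot: [-3.139, 0.0, 0.136]
force: [0.7, 0.3, -0.2]
width: 85.4
gripper_force: 0.0
```

```bash
python3 - <<'E'
from h import *
j=np.load("w2.npy",allow_pickle=True).item()
print([ray("wrist",p,66,j).round(1) for p in[(325.5,73)]])
s=read_state(); i=camera_info("wrist");print(s['eef_pos'],s['tool_rot'],s['qpos'].round(2))
b=cv2.cvtColor(get_image("wrist"),cv2.COLOR_RGB2BGR);np.save("w3.npy",i)
cv2.imwrite("pics/s_ap.png",b)
E
```

```text
[array([547.1, 229.4,  66. ])]
[ 516.08274798 -392.91388841  149.42174386] [-3.13936171e+00  2.80320529e-04  1.35863686e-01] [ 0.25  0.8   0.63  1.61 -0.57  0.92 -0.34]
```

View pics/s_ap.png

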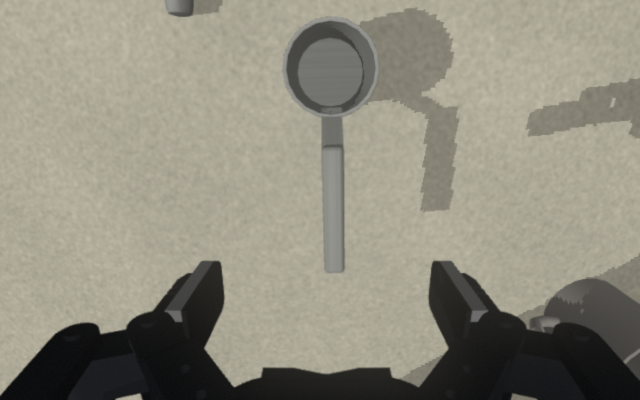

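```bash
python3 - <<'E'
from h import *
i=np.load("w3.npy",allow_pickle=True).item()
C=ray("wrist",(331,66.5),48,i);E=ray("wrist",(334.5,271),74,i);K=ray("wrist",(332.5,148),74,i);d=C-E;a=np.arctan2(d[1],d[0]);b=np.arctan2(*(K-E)[1::-1])
print(C,E,K,np.hypot(*d[:2]),a,b)
u=d[:2]/np.hypot(*d[:2]);g=E[:2]+45*u;print(g)
print(delta([*g,48],b))
E
```

```text
[ 607.29805156 -382.91136702   48.        ] [ 475.96079175 -403.49193563   74.        ] [ 558.78402009 -390.33871745   74.        ] 132.9399699801226 0.15543613587602265 0.15749547265765437
[ 520.41827653 -396.525441  ]
(array([  3.7,   4.2, 101.7]), array([-0.002, -0.   , -0.022]))
```

>>> play_rows:
  deltas: [4, 4, 25, 0, 0, -0.02, 1, 4, 4, 55, 0, 0, -0.02, 1, 4, 4, 82, 0, 0, -0.02, 1, 4, 4, 96, 0, 0, -0.02, 1, 4, 4, 101, 0, 0, -0.02, 1, 4, 4, 101, 0, 0, -0.02, 0.5, 4, 4, 101, 0, 0, -0.02, 0, 4, 4, 101, 0, 0, -0.02, 0, 4, 4, 101, 0, 0, -0.02, 0, 4, 4, 101, 0, 0, -0.02, 0]

```text
clock: 13.45
eef_pos: [520.4, -398.8, 49.6]
tool_rot: [3.141, -0.001, 0.154]
force: [-0.0, -0.6, 1.7]
width: 12.9
gripper_force: 60.2
```

>>> play_rows:
  deltas: [0, 0, 0, 0, 0, 0, 0, 0, 0, 0, 0, 0, 0, 0, 0, 0, -5, 0, 0, 0, 0, 0, 0, -18, 0, 0, 0, 0, 0, 0, -38, 0, 0, 0, 0, 0, 0, -60, 0, 0, 0, 0, 0, 0, -85, 0, 0, 0, 0, 0, 0, -108, 0, 0, 0, 0, 0, 0, -118, 0, 0, 0, 0, 0, 0, -120, 0, 0, 0, 0]

```text
clock: 14.7
eef_pos: [520.3, -398.7, 170.1]
tool_rot: [3.141, -0.001, 0.154]
force: [0.6, -0.2, -0.7]
width: 12.6
gripper_force: 59.8
```

```bash
python3 - <<'E'
from h import *
s=read_state();print(s['eef_pos'],s['tool_rot'],s['torque'])
c=np.array([547.1,229.4]);psi=np.radians(87);r=88
t=c-r*np.array([np.cos(psi),np.sin(psi)]);print(t)
m=np.array([500,-100]);print(delta([500,-130,175],.6)); print(delta([*t,170],psi))
E
```

```text
[ 520.32351298 -398.72639805  170.07538317] [ 3.14078263e+00 -9.45084243e-04  1.53768714e-01] [0.01862343 0.08925642 0.02098545]
[542.49443585 141.52060094]
(array([  21.1, -268.7,   -5.1]), array([ 0.001, -0.001, -0.446]))
(array([ 1.047e+02, -5.305e+02, -3.000e-01]), array([ 1.000e-03, -0.000e+00, -1.365e+00]))
```

>>> play_rows:
  deltas: [2, -10, 0, 0, 0, -0.03, 0, 7, -35, 0, 0, 0, -0.09, 0, 14, -72, 0, 0, 0, -0.19, 0, 22, -112, 0, 0, 0, -0.29, 0, 30, -152, 0, 0, 0, -0.39, 0, 38, -192, 0, 0, 0, -0.5, 0, 46, -232, 0, 0, 0, -0.6, 0, 54, -272, 0, 0, 0, -0.7, 0, 62, -312, 0, 0, 0, -0.8, 0, 68, -345, 0, 0, 0, -0.89, 0]

```text
clock: 15.95
eef_pos: [533.5, -44.4, 168.2]
tool_rot: [-3.139, 0.0, 1.05]
force: [-0.3, -0.1, -1.7]
width: 12.9
gripper_force: 59.8
```

>>> play_rows:
  deltas: [0, 0, 0, 0, 0, 0, 0, 0, 0, 0, 0, 0, 0, 0]

```text
clock: 16.2
eef_pos: [533.9, -47.4, 168.7]
tool_rot: [-3.141, 0.001, 1.044]
force: [-0.4, -0.6, -1.0]
width: 12.7
gripper_force: 59.8
```

```bash
python3 - <<'E'
from h import *
s=read_state();print(s['eef_pos'],s['tool_rot'],s['qpos'].round(2))
psi=np.radians(87)
print(delta([542.5,141.5,170],psi))
E
```

```text
[533.92413139 -47.37630442 168.68574647] [-3.14097029e+00  9.54349891e-04  1.04397625e+00] [-0.26  0.59  0.45  1.91 -0.37  0.73 -0.12]
(array([167.6, -87.6,  -1.4]), array([-0.001,  0.001, -0.474]))
```

>>> play_rows:
  deltas: [8, -4, 0, 0, 0, -0.02, 0, 28, -14, 0, 0, 0, -0.08, 0, 55, -29, 0, 0, 0, -0.16, 0, 84, -44, 0, 0, 0, -0.24, 0, 113, -59, 0, 0, 0, -0.32, 0, 140, -73, 0, 0, 0, -0.4, 0, 159, -83, 0, 0, 0, -0.45, 0, 167.5, -87.5, -1, 0, 0, -0.474, 0, 167.5, -87.5, -1, 0, 0, -0.474, 0, 167.5, -87.5, -1, 0, 0, -0.474, 0]

```text
clock: 17.45
eef_pos: [543.2, 140.0, 170.2]
tool_rot: [3.142, 0.001, 1.516]
force: [0.6, 0.0, -0.9]
width: 12.6
gripper_force: 59.8
```

```bash
python3 - <<'E'
from h import *
s=read_state();print(s['eef_pos'],s['tool_rot'])
i=camera_info("wrist");b=cv2.cvtColor(get_image("wrist"),cv2.COLOR_RGB2BGR);np.save("w4.npy",i)
cv2.imwrite("pics/s_over.png",b)
psi=np.radians(87)
print(delta([542.5,141.5,80],psi))
E
```

```text
[543.17564974 140.0359811  170.15168967] [3.14157384e+00 9.75326092e-04 1.51556787e+00]
(array([ 1.5, -0.8, 90.2]), array([ 0.   ,  0.001, -0.003]))
```

View pics/s_over.png

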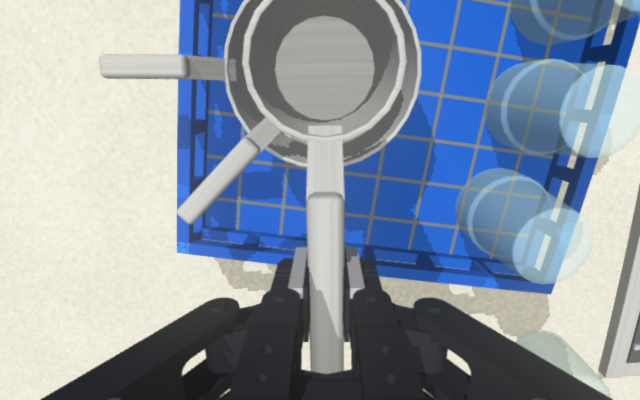

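```bash
python3 - <<'E'
from h import *
i=np.load("w4.npy",allow_pickle=True).item()
print(ray("wrist",(324,69.5),66,i),ray("wrist",(325.5,56.5),169,i))
E
```

```text
[547.88206261 229.49457583  66.        ] [548.83098472 227.95070277 169.        ]
```

>>> play_rows:
  deltas: [1.5, 0, 8, 0, 0, 0, 0, 1.5, 0, 25, 0, 0, 0, 0, 1.5, 0, 42, 0, 0, 0, 0, 1.5, 0, 58, 0, 0, 0, 0, 1.5, 0, 73, 0, 0, 0, 0, 1.5, 0, 84, 0, 0, 0, 0, 1.5, 0, 92, 0, 0, 0, 0, 1.5, 0, 97, 0, 0, 0, 0, 1.5, 0, 99, 0, 0, 0, 0, 1.5, 0, 99, 0, 0, 0, 0]

```text
clock: 18.75
eef_pos: [543.4, 143.1, 71.3]
tool_rot: [3.141, -0.0, 1.518]
force: [0.7, 0.3, -1.1]
width: 13.0
gripper_force: 59.8
```

>>> play_rows:
  deltas: [0, 0, 1, 0, 0, 0, 0, 0, 0, 2, 0, 0, 0, 0, 0, 0, 3, 0, 0, 0, 0, 0, 0, 3, 0, 0, 0, 0]

```text
clock: 19.25
eef_pos: [543.2, 143.1, 68.1]
tool_rot: [3.142, -0.0, 1.518]
force: [-0.6, -0.3, 0.1]
width: 12.7
gripper_force: 59.9
```

>>> play_rows:
  deltas: [0, 0, 0.5, 0, 0, 0, 0, 0, 0, 1, 0, 0, 0, 0, 0, 0, 1, 0, 0, 0, 0]

```text
clock: 19.62
eef_pos: [543.3, 142.6, 67.4]
tool_rot: [3.141, 0.0, 1.517]
force: [-0.3, -1.8, 4.1]
width: 12.9
gripper_force: 60.5
```

Contact; release and withdraw.

>>> play_rows:
  deltas: [0, 0, 0, 0, 0, 0, 0.3, 0, 0, 0, 0, 0, 0, 0.4, 0, 0, 0, 0, 0, 0, 0.4, 0, 0, -10, 0, 0, 0, 0.4, 0, 0, -35, 0, 0, 0, 0.4, 0, 0, -65, 0, 0, 0, 0.6, 0, 0, -95, 0, 0, 0, 1, 0, 0, -115, 0, 0, 0, 1, 0, 0, -115, 0, 0, 0, 1, 0, 0, -115, 0, 0, 0, 1]

```text
clock: 20.88
eef_pos: [542.7, 143.1, 181.6]
tool_rot: [-3.141, 0.0, 1.518]
force: [0.1, 0.8, 0.5]
width: 85.5
gripper_force: 0.0
```

```bash
python3 - <<'E'
from h import *
print(read_state()['eef_pos'])
b=cv2.cvtColor(get_image("wrist"),cv2.COLOR_RGB2BGR);cv2.imwrite("pics/end.png",b)
E
```

```text
[542.6506672  143.11518638 181.6319447 ]
```

View pics/end.png

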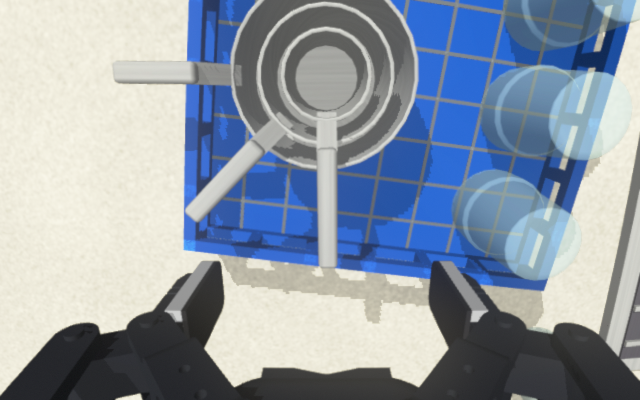

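The three rims are concentric at about pixel (325, 74). The handles point left, down-left and down, about 45° apart. The glasses haven't moved.

```bash
python3 -c "
from cell import *
print(finish_job())"
```

```text
the job is handed in; nothing more can be done
None
```

I nested the three pans in the rack with the handles about 45° apart and handed the job in at about 21 s; the hand-in gave no verdict, but the last wrist image showed the pans concentric and flat with the glasses in view unmoved.

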